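Clamp a cigar mould in the ratchet press

TASK

Put the wooden cigar mould under pressure: stand it on end on the white bed strip of the green ratchet clamp, down between the two low side rails, and let go of it. Then push the clamp's sliding jaw by its wooden paddle, clicking past the sprung pawls, until the mould is pinched against the sprung back pad and you push with about 17 N along its slide; stay under 22 N so the mould does not split. Leave the paddle so that the pawls alone keep the mould squeezed, and do not disturb the paste pot, the brass weight or the loose bunch.

Things in the scene. Friction and masses are not known exactly. Their poses are not given: they have to be found in the camera images.
- mould: closed beech cigar mould in two layers, standing on end, 72 (x) x 68 (y) x 110 mm tall, about 0.42 kg, four dark holes in its top end. Origin: centre of the underside; x runs across the two layers (the seam between them is the plane x = 0), z up. Grip it across its 68 mm side (fingers closing along its y) near the top.
- clamp: green bench clamp, screwed to a 136 mm wide, 12 mm thick plank, base 336 x 120 x 12 mm. Origin: on the plank's top, 12 mm above the bench, middle of its width, the base reaching from x = -175 to +161 mm; x is the closing direction of the sliding jaw (from paddle to back pad), z up. Top 122 mm above the bench.
- bed (a point): point on top of the clamp's white low-friction strip (friction about 0.15), 8 mm in +x from the clamp's origin and 28 mm above the bench; clamp's axes. A mould set down centred here clears jaw and pad by 10 mm or more. Two steel side rails run along x, 72 mm clear between them, bevelled inside, tops 7 mm above the strip. The mould's x goes along the clamp's x, either way round.
- back_post (a point): top centre of the green fixed post behind the back pad, 140 mm in +x from the clamp's origin, 102 mm above the bench. Its screw sets the sprung beech pad (84 mm wide, 41 to 115 mm above the bench), whose face looks to the jaw and stands 62 to 86 mm before this point; that is not reported: feel for it. The pad yields about 2 N per mm, at most 16 mm.
- jaw: sliding jaw, beech faced, 84 mm wide, top 119 mm above the bench. Clamp's axes; its origin is the clamp's origin moved by the jaw's travel along x (starts at 0 to 10 mm, at most 70). Its beech face stands at x = -48 mm. It slides with about 0.6 N. Both sides of its steel tail carry 5 mm saw teeth.
- pawls (a point): point on the clamp's middle line between the tips of two sprung pawls beside the jaw's tail, 42 mm above the bench (red thumb pins up to 53 mm; no need to touch). Half a tooth apart, they click every 2.5 mm from about 17 mm of jaw travel on, add up to about 2 N to the push and stop any return: let go, the jaw springs back by up to about 3 mm, no more.
- paddle (a point): centre of the rear face (looking to the clamp's -x) of the jaw's upright wooden paddle, 102 mm above the bench; clamp's axes. Paddle: 14 mm thick along x, 50 mm wide, 76 to 122 mm above the bench, on a 26 mm wide stem; 28 mm free between it and the jaw. Push this face to the clamp's +x, or grip the paddle from above across its 14 mm.
- paste_pot: stoneware paste pot, 62 mm wide, 49 mm tall, bystander; origin under its centre. It and the mould swap sides from start to start.
- brass_weight: brass weight, 26 mm wide, 43 mm tall, bystander; origin under its centre.
- bunch: loose tobacco bunch (a rigid roll), 22 x 110 x 20 mm, bystander lying in front; origin under its centre.

How it is judged:
On the way, in this order (a step that is already met when the one before it is completed fails the run):
1. the mould stands between the rails on the bed, let go (z of mould in the frame of clamp between 0.013 and 0.0185 m and y of mould in the frame of clamp between -0.004 and 0.004 m and angle between mould's own z axis and vertical below 0.05 rad and contact force between the fingers and mould below 0.2 N), for 0.2 s.
2. the jaw is pushed firmly against the mould (over 8 N) (contact force between jaw and mould above 8 N), for 0.04 s.
At the end, for the whole second after the job is handed in: The mould stands upright (within 0.05 rad) on the bed strip (within 3 mm), between the rails (within 4 mm of the clamp's middle line, within 0.1 rad of its axis), at rest, and with the robot away the jaw, kept by its pawls, still squeezes it with 2 to 22 N (z of mould in the frame of clamp between 0.013 and 0.0185 m and y of mould in the frame of clamp between -0.004 and 0.004 m and angle between the x axis of mould and the x axis of clamp, either way round below 0.1 rad and angle between mould's own z axis and vertical below 0.05 rad and linear speed of mould below 0.01 m/s and contact force between jaw and mould between 2 and 22 N); the robot touches nothing.
It fails at once if the jaw presses the mould with more than 22 N (contact force between jaw and mould above 22 N).
It fails at once if the paste pot is moved more than 25 mm (distance of paste_pot from where it was at the start of the episode above 0.025 m).
It fails at once if the brass weight is moved more than 25 mm (distance of brass_weight from where it was at the start of the episode above 0.025 m).
It fails at once if the loose bunch is moved more than 25 mm (distance of bunch from where it was at the start of the episode above 0.025 m).
It also fails if it takes over 64 s, if anything falls off the work surface, if the arm or the gripper's body presses on something with over 40 N, if the wrist force passes 120 N, or if a joint passes its speed limit or range.

ROBOT

A 6-joint arm with a two-finger parallel gripper is mounted at the origin on a cart in front of the work surface, level with it; the furniture and walls round the work are solid. World frame = base frame: x ahead of the robot, y to its left, z up, the work surface at z = 0. Lengths are in m, angles in rad, forces in N, time in s.
With the tool pointing down it reaches from about 0.275 to 1 m from the base axis. Payload 8.4 kg.
Tool frame: the origin (TCP) lies on the centre line of the jaws, within the pads' length; the fingertips stand 17 mm ahead of it and the grasp point (between the pads) lies 2 mm behind it (bot.tcp_to_tips is the z of the fingertips in the tool frame, in m); z points along the fingers, y is the line along which they close (so a half turn about z gives the same grasp; the last joint's range is limited). The gripper opens to 85 mm and grips with 20 to 120 N. Pads are 22 mm wide; open, the fingers measure 114 mm over their backs; the gripper's body (76 mm by 85 mm) begins 54 mm behind the grasp point. The pads swing forward as they close: fully open they stand 13 mm farther back than shut.
Start: joints at [1.259, 0.353, 1.633, -0, 1.155, -0.002], TCP at [0.191, 0.595, 0.248] pointing down, gripper open.
Joint ranges: [-2.63, 2.63], [-0.92, 2.1], [0.06, 2.66], [-1.3, 4.44], [0, 2.69], [-3.02, 3.02]. Speed limits (rad/s): [2.22, 2.22, 2.79, 3.14, 3.14, 3.14].

INTERFACE

Orientations are given as a unit quaternion [x, y, z, w].
In Python, from workcell import bot, hand, kinematics, get_obs, vision, hand_in gives the robot as it stands. The module is installed in compiled form; this text tells all that it offers. Calls block until the motion is done:
- bot.reach(position, orientation): joint-space move of the TCP to a pose.
- bot.servo_line(position, ori=None, velocity=0.15): straight line of the TCP; ori=None keeps the orientation; velocity is the mean speed in m/s.
- bot.goto_joints(angles): joint-space move.
- hand.move_gripper(opening, strength=None): finger opening in m; strength is the grip in N (None keeps the last); returns when the fingers have stopped.
- bot.dwell(seconds).
- kinematics.solve_ik(position, orientation): joint angles nearest the present ones, or None.
- get_obs(): the state.
- vision.read_camera(name): name is "side" or "top" or "wrist"; returns a dict with "frame" (400x640x3 uint8, red, green, blue), "intrinsics" (3x3 intrinsics, pixels), "view" (4x4, takes a point from world to camera coordinates). Camera axes: x right, y down, z forward; pixel columns grow to the right and rows downward; lengths in m; the calibration is good to about 2 mm. A picture is of the moment at which its call begins. There is no depth.
A pose or a line that the arm cannot do raises bot.IKError and nothing moves.
- hand_in(): hands the job in; it is judged then, once.
The state is a dict: "time_s": time; "joint_pos": joint angles; "joint_vel": joint speeds; "joint_efforts": joint torques, N m; "position": TCP position; "orientation": TCP orientation; "wrist_force": force on the tool from outside, world axes, zero at the start; "ft_torque": the same for the moment, N m; "gripper_width": finger opening in m; "grip_force": force on a finger pad.
Only numpy, scipy, OpenCV 4.12 (cv2) and the standard library are available. Lean on these libraries where they do the work, as an engineer would, in place of code of your own. Each camera call takes 0.05 s, during which the arm holds its last target. There are 200 camera calls.

## Working session

There is one attempt and no reset: what is moved stays moved. The work goes in short steps, each a Python script; the robot and the scene stay as the last script left them, time stands still between calls to the robot, and variables do not carry over. Pictures are saved under pics/ and viewed, at most 10 in all, crops included, and the job is handed in when it is done.

```bash
mkdir -p pics; python3 - <<'E'
from workcell import *
import cv2
for n in("top","side"):
    r=vision.read_camera(n); cv2.imwrite(f"pics/{n}0.png",r["frame"][:,:,::-1]); print(n,r["intrinsics"].tolist(),r["view"].round(4).tolist())
o=get_obs();print(o)
E
```

```text
top [[479.33874446185615, 0.0, 321.9079297557907], [0.0, 479.33874446185615, 198.34262022612674], [0.0, 0.0, 1.0]] [[0.0238, -0.9995, -0.0214, -0.0065], [-0.986, -0.0199, -0.1656, 0.5376], [0.1651, 0.025, -0.986, 1.4057], [0.0, 0.0, 0.0, 1.0]]
side [[423.5212583910466, 0.0, 313.4800230698558], [0.0, 423.5212583910466, 190.50774432843312], [0.0, 0.0, 1.0]] [[0.9796, -0.2005, -0.0092, -0.5051], [-0.0937, -0.416, -0.9045, 0.1219], [0.1776, 0.887, -0.4263, 1.0156], [0.0, 0.0, 0.0, 1.0]]
{'time_s': 0.1, 'joint_pos': array([ 1.25860518e+00,  3.53591251e-01,  1.63406242e+00,  1.15798621e-05,
        1.15522487e+00, -2.43668045e-03]), 'joint_vel': array([ 0.00049407, -0.0017747 , -0.00189163, -0.00062664, -0.00028267,
        0.00176317]), 'joint_efforts': array([ 7.97051980e-04, -6.06361485e+01, -3.42817569e+01,  1.11679890e-05,
        4.13070884e-03, -2.87784580e-06]), 'position': array([0.19040613, 0.594853  , 0.24762789]), 'orientation': array([ 1.54261085e-01,  9.88029911e-01, -6.34175230e-04, -1.05957629e-04]), 'wrist_force': array([-0.15265428, -0.15305321,  1.05272673]), 'ft_torque': array([ 0.00752016,  0.01772185, -0.05449174]), 'grip_force': 0.0, 'gripper_width': 0.08563105823910044}
```

View pics/top0.png

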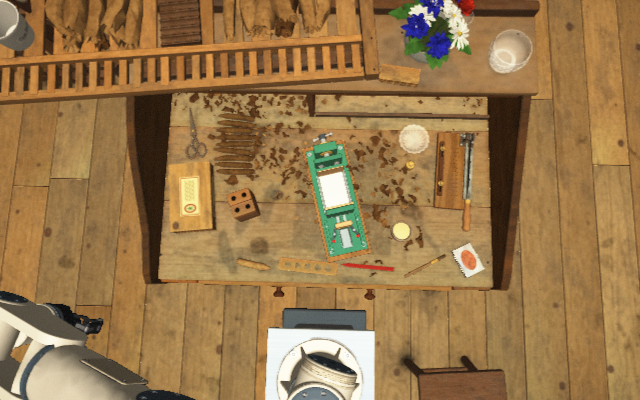

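View pics/side0.png

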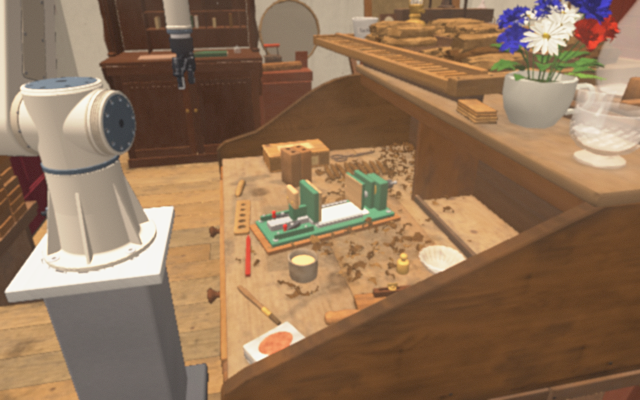

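The top view shows the mould near (242,204), the clamp around (338,200) with its paddle near the robot at (344,226), the pot at (401,231) and the weight at (410,165). I'll zoom in to get corners.

```bash
python3 - <<'E'
import cv2
f=cv2.imread("pics/top0.png")
c=f[125:265,220:380]; cv2.imwrite("pics/c0.png",cv2.resize(c,(640,560),interpolation=cv2.INTER_CUBIC))
E
```

```text
(no output)
```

View pics/c0.png

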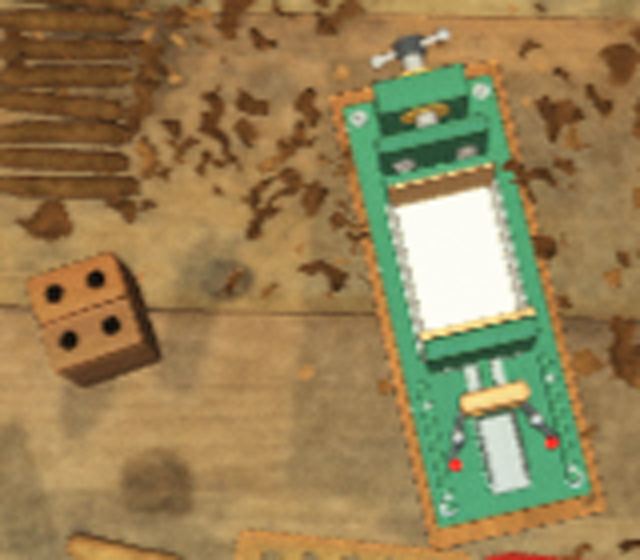

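The crop shows the mould hole centre at (82,309) and the seam from (45,325) to (130,298). The plank corners are at (332,98), (497,62), (605,510) and (436,548). I'll back-project these, then check with the wrist camera.

```bash
cat > h.py <<'E'
from workcell import *
import numpy as np, cv2
from scipy.spatial.transform import Rotation as R
def ray(K,V,uv,z):
    K=np.array(K);V=np.array(V);C=-V[:3,:3].T@V[:3,3]
    d=V[:3,:3].T@np.linalg.solve(K,[uv[0],uv[1],1]); return C+d*(z-C[2])/d[2]
def proj(K,V,p):
    q=np.array(V)[:3,:3]@p+np.array(V)[:3,3]; q=np.array(K)@q; return q[:2]/q[2]
def down(yaw):  # tool z down, tool y axis along angle yaw
    y=np.array([np.cos(yaw),np.sin(yaw),0]);z=np.array([0,0,-1.]);x=np.cross(y,z)
    return R.from_matrix(np.c_[x,y,z]).as_quat()
E
python3 - <<'E'
from h import *
r=vision.read_camera("top");K,V=r["intrinsics"],r["view"]
f=lambda u,v,z:ray(K,V,(220+u/4,125+v/4),z)
for n,l,z in(("mould",[(82,309),(45,325),(130,298),(54,293),(96,279),(68,340),(111,325),(28,281),(113,252)],.11),("plank",[(332,98),(497,62),(605,510),(436,548)],.012),("jawtop",[(420,343),(537,310)],.119),("paddle",[(462,400),(528,382)],.122)):
    print(n,[f(*p,z)[:2].round(4).tolist() for p in l])
r=vision.read_camera("wrist");V=r["view"];print(r["intrinsics"][0].round(1),V.round(3).tolist(),(-V[:3,:3].T@V[:3,3]))
print([ray(K,vision.read_camera("top")["view"],p,z)[:2].round(3).tolist() for p,z in(((401,231),.049),((410,165),.043))])
E
```

```text
mould [[0.5104, 0.2391], [0.4982, 0.2653], [0.5192, 0.2046], [0.5218, 0.26], [0.5327, 0.23], [0.4876, 0.248], [0.4992, 0.2174], [0.5302, 0.2795], [0.5528, 0.2186]]
plank [[0.6979, 0.0695], [0.7296, -0.0599], [0.3797, -0.1473], [0.3482, -0.0199]]
jawtop [[0.4894, -0.0062], [0.515, -0.0893]]
paddle [[0.4488, -0.037], [0.4627, -0.0835]]
[318.    0.  322.2] [[0.305, 0.952, 0.001, -0.625], [0.903, -0.289, 0.318, -0.041], [0.303, -0.096, -0.948, 0.379], [0.0, 0.0, 0.0, 1.0]] [0.11272339 0.61939539 0.37351788]
[[0.443, -0.232], [0.647, -0.261]]
```

```bash
python3 - <<'E'
from h import *
import json
S={}
for n,p,y in(("clamp",(0.545,-0.038,.36),.245+np.pi/2),("mould",(0.5104,0.2391,.27),.352+np.pi/2)):
    bot.reach(p,down(y)); bot.dwell(.3)
    r=vision.read_camera("wrist"); cv2.imwrite(f"pics/w_{n}.png",r["frame"][:,:,::-1]); S[n]=dict(K=r["intrinsics"].tolist(),V=r["view"].tolist())
    print(get_obs()["time_s"],get_obs()["position"])
json.dump(S,open("cam.json","w"))
E
```

```text
3.25 [ 0.54502051 -0.03779309  0.35996016]
4.725 [0.51072361 0.23850298 0.27022898]
```

View pics/w_clamp.png

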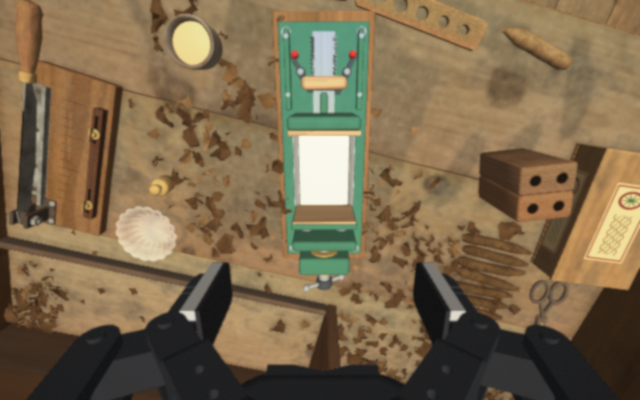

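View pics/w_mould.png

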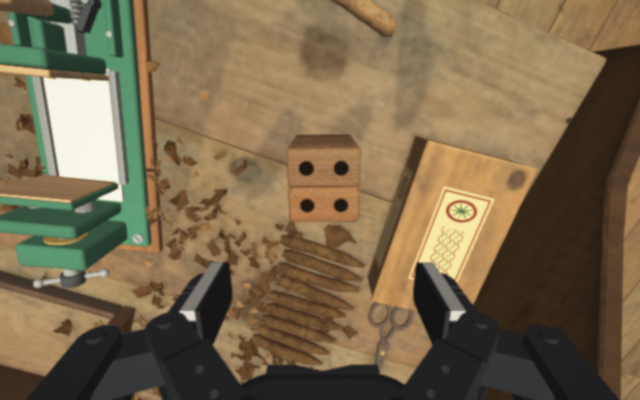

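The wrist views show the mould holes at (306,169), (341,168), (307,206) and (341,206), the strip at about (325,170), the paddle at (324,82) and the red pins at (295,55) and (353,55). I'll refine these with blob detection.

```bash
python3 - <<'E'
from h import *
import json
S=json.load(open("cam.json"))
m=cv2.imread("pics/w_mould.png");K,V=S["mould"]["K"],S["mould"]["V"]
def comps(mask,x0,y0,amin):
    n,l,s,c=cv2.connectedComponentsWithStats(mask.astype(np.uint8)); return [(c[i]+[x0,y0],s[i,4],l==i) for i in range(1,n) if s[i,4]>amin]
c=comps(m[155:222,292:356].max(2)<75,292,155,60)
P=np.array([ray(K,V,a,.11)[:2] for a,_,_ in c]);print([ (a.round(1).tolist(),s) for a,s,_ in c],P.round(4).tolist(),P.mean(0).round(4))
d=[P[i]-P[j] for i in range(len(P)) for j in range(len(P)) if i!=j];print([(round(float(np.hypot(*v)),4),round(float(np.arctan2(v[1],v[0])),3)) for v in d if v[0]>0.02 or v[1]>0.02])
w=cv2.imread("pics/w_clamp.png").astype(int);K,V=S["clamp"]["K"],S["clamp"]["V"]
b=w[125:215,285:370]
for a,s,k in comps(b.min(2)>205,285,125,300):
    g=np.argwhere(k);L=[];Rr=[]
    for y in np.unique(g[:,0])[6:-6]:
        xs=g[g[:,0]==y,1]; L.append(ray(K,V,(285+xs.min()-.5,125+y),.028)[:2]);Rr.append(ray(K,V,(285+xs.max()+.5,125+y),.028)[:2])
    L,Rr=np.array(L),np.array(Rr);M=(L+Rr)/2
    v=np.linalg.svd(M-M.mean(0))[2][0];v*=np.sign(v[0]);print("strip",a,s,M.mean(0),np.arctan2(v[1],v[0]),np.hypot(*(L-Rr).mean(0)))
    for A in(L,Rr):
        q=np.linalg.svd(A-A.mean(0))[2][0];print(" edge",np.arctan(q[1]/q[0]))
# green base edges / plank edges per row
for y in(30,80,130,180,210,240):
    row=w[y];g=(row[:,1]-row[:,2]>25)&(row[:,1]>60);xs=np.where(g)[0];xs=xs[(xs>260)&(xs<390)];print(y,xs.min(),xs.max(),((ray(K,V,(xs.min()-.5,y),.024)+ray(K,V,(xs.max()+.5,y),.024))/2)[:2].round(4),np.linalg.norm(ray(K,V,(xs.min()-.5,y),.024)-ray(K,V,(xs.max()+.5,y),.024)).round(4))
def axis(u,v,z): return ray(K,V,(u,v),z)[:2].round(4).tolist()
print("paddle",axis(324,75,.122),"jaw face top",axis(324,135,.119),"pad top edge",axis(324,206,.115),"plank",axis(276,13,.012),axis(374,13,.012))
E
```

```text
[([305.9, 168.0], np.int32(139)), ([340.8, 167.8], np.int32(139)), ([306.8, 205.2], np.int32(117)), ([340.4, 204.9], np.int32(118))] [[0.5, 0.2184], [0.4889, 0.2485], [0.534, 0.2311], [0.5227, 0.2611]] [0.5114 0.2398]
[(0.0321, 1.926), (0.0362, 0.357), (0.0483, -0.368), (0.0483, 1.083), (0.036, 0.358), (0.0321, 1.932)]
strip [323.49846059 169.03417488] 3248 [ 0.56811437 -0.02957899] 0.25366344992678663 0.07025742937288039
 edge 0.2577397770062784
 edge 0.2495913992311523
30 279 368 [ 0.3893 -0.0746] 0.1168
80 281 366 [ 0.4482 -0.0598] 0.1168
130 283 364 [ 0.5128 -0.0435] 0.1169
180 285 362 [ 0.5842 -0.0255] 0.1169
210 292 361 [ 0.6296 -0.0093] 0.1083
240 287 360 [ 0.6803 -0.0013] 0.1183
paddle [0.447, -0.0602] jaw face top [0.5085, -0.0446] pad top edge [0.5929, -0.0233] plank [0.3832, -0.1403] [0.3519, -0.0157]
```

```bash
python3 - <<'E'
import cv2
f=cv2.imread("pics/w_clamp.png")[5:295,260:390]
cv2.imwrite("pics/c1.png",cv2.resize(f,None,fx=2,fy=2,interpolation=cv2.INTER_CUBIC))
E
```

```text
(no output)
```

View pics/c1.png

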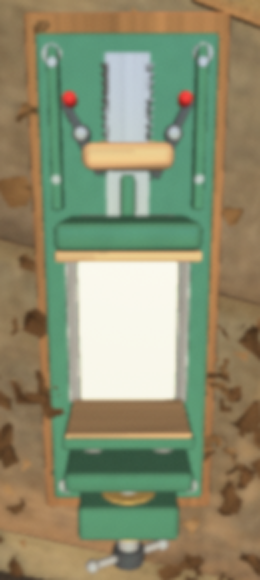

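```bash
python3 - <<'E'
from h import *
import json
S=json.load(open("cam.json"));K,V=S["clamp"]["K"],S["clamp"]["V"]
y=.2472;e=np.array([np.cos(y),np.sin(y)]);o=np.array([.5457,-.0377]);n=np.array([-e[1],e[0]])
for t,u,r,z in(("base near",130,36,.024),("plank near",130,12,.012),("jaw face",130,262,.119),("paddle rear",128,142,.122),("pad face",130,434,.115),("post near",130,492,.102),("post far",130,537,.102),("strip mid",127,330,.028)):
    p=ray(K,V,(260+u/2,5+r/2),z)[:2]-o;print(t,(p@e).round(4),(p@n).round(4))
print((np.array([.5681,-.0296])-o)@n)
E
```

```text
base near -0.1687 0.0044
plank near -0.1849 0.0045
jaw face -0.0367 0.0035
paddle rear -0.1002 0.0024
pad face 0.0707 0.0037
post near 0.1182 0.0039
post far 0.1528 0.0039
strip mid 0.0241 0.0024
0.002372714109847806
```

```bash
cat >> h.py <<'E'
y=.2472;e=np.array([np.cos(y),np.sin(y)]);n=np.array([-e[1],e[0]]);o=np.array([.5457,-.0377])+.002*n
Q=down(y+np.pi/2)
def W(s,l,z): return [*(o+s*e+l*n),z]
E
python3 - <<'E'
from h import *
q=down(.3575+np.pi/2);m=[.5112,.2396]
bot.servo_line([*m,.15],q,.2); bot.servo_line([*m,.088],q,.1)
hand.move_gripper(.0,40); ob=get_obs();print(ob["gripper_width"],ob["grip_force"],ob["time_s"])
bot.servo_line([*m,.25],q,.2)
bot.servo_line(W(.012,0,.25),Q,.2)
bot.dwell(.2);f0=get_obs()["wrist_force"];print(f0,get_obs()["gripper_width"])
bot.servo_line(W(.012,0,.132),Q,.12)
bot.dwell(.2);print(get_obs()["wrist_force"]-f0,get_obs()["time_s"])
r=vision.read_camera("side");cv2.imwrite("pics/s1.png",cv2.resize(r["frame"][130:260,220:420,::-1],None,fx=4,fy=4,interpolation=cv2.INTER_CUBIC))
E
```

```text
0.0673489443677233 47.08617389202118 6.55
[-0.12907128  1.34444354 -5.43469089] 0.06733372901813257
[ 0.13134647 -1.35355306  0.43958614] 10.575
```

View pics/s1.png

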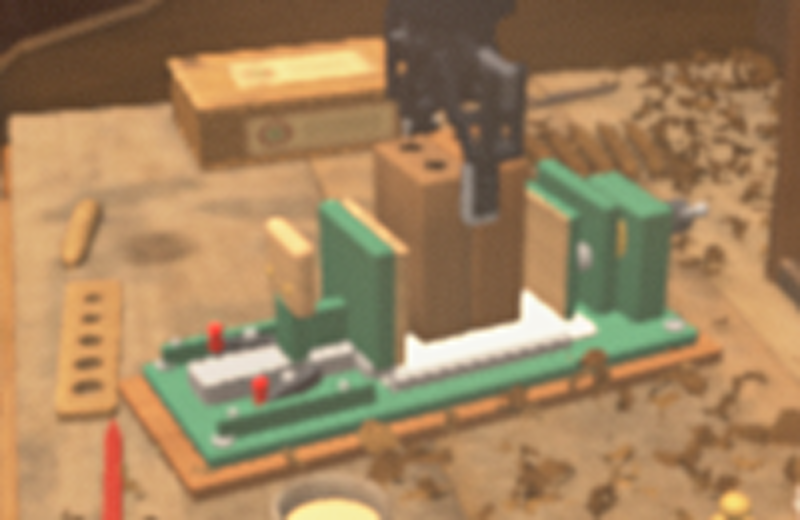

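The mould is held upright above the strip between jaw and pad, with its bottom edge at about (415,335) in the crop. I'll lower it step by step and watch the force.

```bash
python3 - <<'E'
from h import *
f0=get_obs()["wrist_force"]
for z in np.arange(.130,.1125,-.002):
    bot.servo_line(W(.012,0,z),Q,.04); ob=get_obs();d=ob["wrist_force"]-f0
    print(round(z,4),ob["position"][2].round(4),d.round(2),"lat",(d[:2]@n).round(2),"ax",(d[:2]@e).round(2))
    if d[2]>6: break
print(get_obs()["time_s"])
E
```

```text
0.13 0.1299 [ 0.01 -1.05 -0.39] lat -1.02 ax -0.24
0.128 0.1278 [ 0.66 -0.47 -0.42] lat -0.62 ax 0.52
0.126 0.1258 [-0.21 -2.13 -0.03] lat -2.01 ax -0.72
0.124 0.1238 [-0.56 -1.26  0.14] lat -1.08 ax -0.85
0.122 0.1219 [-0.43 -0.95 -0.02] lat -0.82 ax -0.65
0.12 0.1198 [ 0.61 -1.92 -0.24] lat -2.01 ax 0.12
0.118 0.1178 [-0.09 -0.52 -0.33] lat -0.49 ax -0.21
0.116 0.117 [-2.24 -0.64  9.93] lat -0.07 ax -2.33
12.625
```

```bash
python3 - <<'E'
from h import *
hand.move_gripper(.085); bot.dwell(.3)
p=get_obs()["position"];bot.servo_line([p[0],p[1],.25],Q,.2)
hand.move_gripper(0.0)
bot.reach(W(-.150,0,.25),Q);bot.dwell(.3)
r=vision.read_camera("wrist");cv2.imwrite("pics/w2.png",r["frame"][:,:,::-1])
r=vision.read_camera("top");c=r["frame"][145:225,300:380,::-1];cv2.imwrite("pics/t2.png",cv2.resize(c,None,fx=7,fy=7,interpolation=cv2.INTER_CUBIC))
print(get_obs()["time_s"],get_obs()["gripper_width"],[proj(r["intrinsics"],r["view"],W(.012,l,.138)).round(1).tolist() for l in(-.034,0,.034)])
E
```

```text
15.925 -0.0003209991080467636 [[346.5, 183.8], [334.8, 186.5], [323.1, 189.1]]
```

View pics/w2.png

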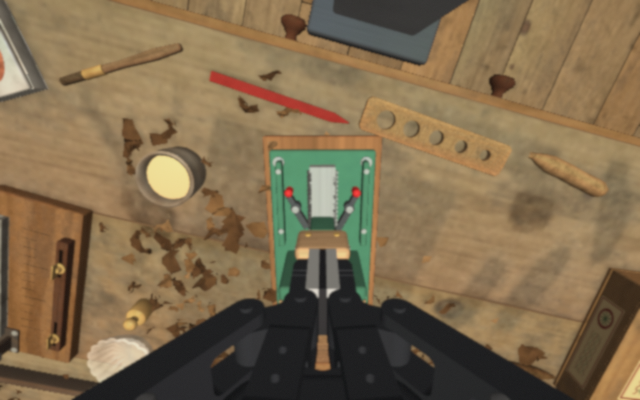

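The gripper hides the mould, but the closed fingers line up with the paddle (323,245). I'll check seating with one composite of the top and side views, with the expected top corners marked.

```bash
python3 - <<'E'
from h import *
bot.servo_line(W(-.150,0,.106),Q,.15)
I=[]
for nme,(u,v,w,h),s in(("top",(295,140,80,100),5),("side",(270,130,130,100),3)):
    r=vision.read_camera(nme);c=cv2.resize(r["frame"][v:v+h,u:u+w,::-1],None,fx=s,fy=s,interpolation=cv2.INTER_CUBIC)
    for a in(-.036,.036):
        for l in(-.034,.034):
            q=(proj(r["intrinsics"],r["view"],W(.012+a,l,.138))-[u,v]+.5)*s;cv2.circle(c,tuple(int(x) for x in q),3,(255,0,255),1)
    if c.shape[0]<500:c=cv2.copyMakeBorder(c,0,500-c.shape[0],0,0,cv2.BORDER_CONSTANT)
    I.append(c)
cv2.imwrite("pics/k.png",np.hstack(I));print(get_obs()["time_s"],get_obs()["wrist_force"])
E
```

```text
17.1333 [ 0.79989473 -0.34957092  0.10656378]
```

View pics/k.png

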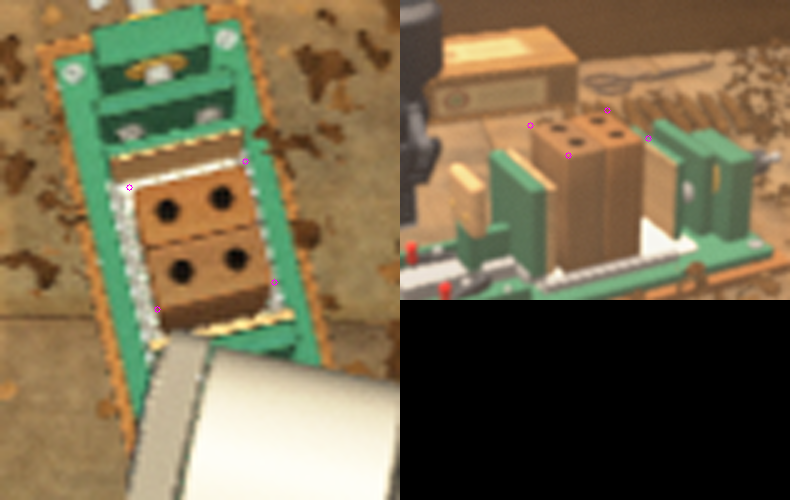

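The mould is upright, square and centred between the rails within about 2 mm. Contact came at the bed height, not at the rail tops. Now I'll push the paddle.

```bash
python3 - <<'E'
from h import *
def F():
    a=[]
    for _ in range(4): bot.dwell(.025);a.append(get_obs()["wrist_force"])
    return np.mean(a,0)
bot.dwell(.2);f0=F();s=-.120;bot.servo_line(W(s,0,.106),Q,.1);log=[];st=.002
while s<-.03:
    s+=st;bot.servo_line(W(s,0,.106),Q,.03 if st>.001 else .015)
    g=get_obs();ax=-(g["wrist_force"]-f0)[:2]@e
    if st<.001 or ax>4: ax=-(F()-f0)[:2]@e
    sa=(g["position"][:2]-o)@e;log.append((round(sa*1e3,1),round(float(ax),1)))
    if ax>4.5: st=.0007
    elif ax<3: st=.002
    if ax>15.8 or g["time_s"]>50: break
print(log,get_obs()["time_s"],F()-f0)
E
```

```text
[(np.float64(-118.4), -0.2), (np.float64(-115.9), -0.7), (np.float64(-113.8), 0.5), (np.float64(-111.9), -0.3), (np.float64(-109.9), -0.6), (np.float64(-107.9), 1.0), (np.float64(-106.0), 0.6), (np.float64(-103.8), -0.7), (np.float64(-101.7), -0.4), (np.float64(-99.7), 1.0), (np.float64(-98.0), 0.7), (np.float64(-96.1), 1.2), (np.float64(-93.9), 2.4), (np.float64(-91.7), 1.1), (np.float64(-89.8), 1.8), (np.float64(-87.8), 1.7), (np.float64(-85.8), 1.9), (np.float64(-83.7), 1.1), (np.float64(-81.7), 0.6), (np.float64(-79.7), 1.5), (np.float64(-77.8), 1.5), (np.float64(-75.8), 1.5), (np.float64(-74.3), 5.0), (np.float64(-73.9), 6.6), (np.float64(-73.6), 8.2), (np.float64(-73.2), 9.5), (np.float64(-72.8), 10.2), (np.float64(-72.3), 11.7), (np.float64(-71.9), 12.9), (np.float64(-71.4), 13.8), (np.float64(-71.0), 14.9), (np.float64(-70.6), 16.4)] 26.8833 [-15.22262844  -6.70458812  11.93545974]
```

Push reached 16.4 N. I'll back off and check the result.

```bash
python3 - <<'E'
from h import *
print(get_obs()["position"][2])
bot.servo_line(W(-.15,0,.108),Q,.05);bot.servo_line(W(-.15,0,.27),Q,.2)
bot.reach([.3,.35,.3],Q);bot.dwell(.5)
I=[]
for nme,(u,v,w,h),s in(("top",(295,140,80,120),5),("side",(250,130,160,125),2.5)):
    r=vision.read_camera(nme);c=cv2.resize(r["frame"][v:v+h,u:u+w,::-1],None,fx=s,fy=s,interpolation=cv2.INTER_CUBIC)
    if c.shape[0]<600:c=cv2.copyMakeBorder(c,0,600-c.shape[0],0,0,cv2.BORDER_CONSTANT)
    I.append(c)
cv2.imwrite("pics/end.png",np.hstack(I));print(get_obs()["time_s"],get_obs()["wrist_force"])
E
```

```text
0.10582786067443008
31.9417 [0.5517848  0.22352563 0.29077852]
```

View pics/end.png

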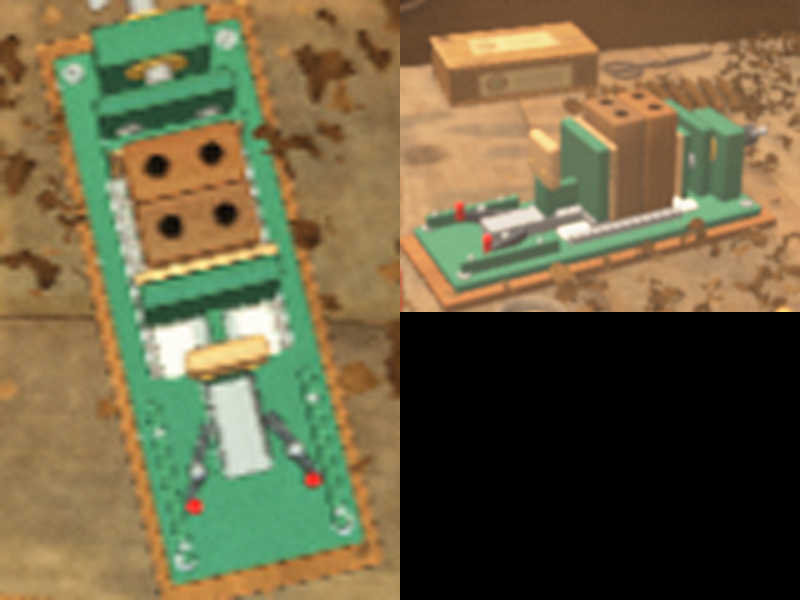

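Mould, jaw and pad are closed up, and the top view shows the seam at about (195,205). One gentle re-push will tell the squeeze the pawls hold, since force should rise with almost no travel, and will top it up to 17 N.

```bash
python3 - <<'E'
from h import *
def F():
    a=[]
    for _ in range(4): bot.dwell(.025);a.append(get_obs()["wrist_force"])
    return np.mean(a,0)
bot.reach(W(-.15,0,.27),Q);bot.servo_line(W(-.15,0,.106),Q,.2);bot.servo_line(W(-.082,0,.106),Q,.08)
bot.dwell(.2);f0=F();s=-.0775;bot.servo_line(W(s,0,.106),Q,.04);log=[]
while s<-.055 and get_obs()["time_s"]<52:
    s+=.0007;bot.servo_line(W(s,0,.106),Q,.015);d=F()-f0;ax=-d[:2]@e;g=get_obs()
    log.append((float(round(((g["position"][:2]-o)@e)*1e3,1)),float(round(ax,1)),float(round(d[2],1))))
    if ax>16.4: break
print(log)
bot.servo_line(W(-.15,0,.106),Q,.06);bot.servo_line(W(-.15,0,.27),Q,.2)
bot.reach([.3,.35,.3],Q);bot.dwell(.3);print(get_obs()["time_s"])
E
```

```text
[(-76.8, -0.0, -0.4), (-76.1, -0.1, -0.1), (-75.4, 0.1, -0.4), (-74.7, -0.3, -0.7), (-74.0, 0.1, -0.6), (-73.3, -0.2, -0.6), (-72.6, -0.2, -0.4), (-72.5, 4.7, 3.3), (-72.3, 6.9, 5.6), (-72.2, 9.1, 6.8), (-72.1, 11.9, 8.3), (-71.8, 13.2, 9.5), (-71.4, 14.2, 10.0), (-71.0, 15.4, 10.9), (-70.6, 16.0, 11.9), (-70.2, 17.0, 12.3)]
46.0833
```

Force rose to about 12 N with almost no travel, so the pawls hold roughly that squeeze. The robot is clear, so I'm handing in.

```bash
python3 -c "
from workcell import *
print(hand_in())"
```

```text
the job is handed in; nothing more can be done
None
```

I handed the job in at about 46 s, with no verdict returned: the mould stands between the rails, I pushed the paddle to about 17 N, the pawls alone now hold roughly 12 N, and I kept clear of the pot, weight and bunch but did not re-check their positions at the end.

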